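Lock the ring display plate

TASK

Turn the round ring-display plate by pushing its edge pegs, without knocking them, until its notch faces the locking tongue, then slide the tongue fully home and press it for a moment against the bottom of the notch with about 10 N (not over 20 N; if it catches before, ease the plate a little either way). Then try the lock: push sideways on a peg, as if to turn the plate, with about 10 N for half a second (not over 20 N), and let go, leaving the tongue home and the neighbouring boxes and candle where they stand.

Things in the scene. Friction and masses are not known exactly. Their poses are not given: they have to be found in the camera images.
- base: dark wooden foot fixed on the table: disc 200 mm across, 20 mm thick, with an arm 70 mm wide reaching 205 mm from the disc's centre along its own -y, carrying the tongue's steel channel. Origin: centre of the disc's underside, on the table; z up
- strap (a point): middle of the top of the flat strap over the channel, 105 mm from the plate's axis along the base's -y, 40.5 mm above the table; strap 14 mm long. The channel runs along the base's y from y = -95 to -203 mm: floor 22 mm and walls 36.5 mm above the table, 15.5 mm between the walls
- plate: round plywood plate 176 mm across, 22 to 34 mm above the table, turns endlessly both ways about the base's vertical axis with dry friction of about 0.25 N m, stays where left. Origin: on the axis, 22 mm above the table. Its notch lies along its own -y and faces the tongue when its axes match the base's. White ring cone in the middle: 32 mm wide foot, top 70 mm above the table
- notch (a point): middle of the mouth of the plate's only notch, on the rim, at the plate's top face, 88 mm from the axis. The notch is 16 mm wide and 26 mm deep with parallel sides
- peg (a point): top of one of the plate's five alike brass pegs: upright, 10 mm thick, from 34 to 68 mm above the table, on a circle of 70 mm radius at 36, 108, 180, 252 and 324 degrees round from the notch. This one is at 36 degrees anticlockwise (from above) from the notch
- mark (a point): point fixed on the base where the mouth of the notch must come: in front of the tongue, 88 mm from the axis along the base's -y, 34 mm above the table
- tongue: loose steel bar in the channel, 14 x 80 x 12 mm, nose corners rounded by 3 mm. Origin: centre of its underside; nose at own y = +40 mm, pointing at the plate. At the start it is 30 to 48 mm short of home. Fully home, the nose meets the notch's bottom and the origin is at y = -102 mm in the base's frame
- tab (a point): middle of the top of the upright brass tab on the tongue, 30 mm behind the tongue's origin (own y = -30 mm), 66 mm above the table; the tab is 24 mm wide, 8 mm thick along the slide, 26 mm high; push it from behind
- hoop_box: bystander: pink open jewellery box with two hoops, 90 mm square, 34 mm high; origin at centre of underside
- pearl_box: bystander: pink open jewellery box with two pearl drops, 90 mm square, 34 mm high; origin at centre of underside
- candle: bystander: jar 72 mm across, 85 mm high; origin at centre of underside
There are look-alikes about, which are no part of the job. Of the things that look like the tongue, the larger one is meant.

How it is judged:
On the way, in this order (a step that is already met when the one before it is completed fails the run):
1. the notch faces the tongue (within 4 mm) (horizontal distance between notch and mark below 0.004 m), for 0.2 s.
2. the fingers press the tongue home in the notch (within 2 mm of its bottom) so that it bears on the plate with over 3 N (y of tongue in the frame of base above -0.104 m and horizontal distance between notch and mark below 0.004 m and height (world z) of tongue below 0.025 m and contact force between tongue and plate above 3 N and contact force between the fingers and tongue above 3 N), for 0.1 s.
3. the lock is tried: a push on the plate is borne by the tongue (over 3 N) by fingers pushing the plate (over 5 N) and off the tongue (contact force between tongue and plate above 3 N and contact force between the fingers and tongue below 0.3 N and contact force between the fingers and plate above 5 N and y of tongue in the frame of base above -0.1045 m), for 0.25 s.
At the end, for the whole second after the job is handed in: The notch faces the tongue (its mouth within 4 mm of the mark), the tongue lies down in its channel and home in the notch (within 2.5 mm of its bottom), and both are at rest (y of tongue in the frame of base above -0.1045 m and height (world z) of tongue below 0.025 m and horizontal distance between notch and mark below 0.004 m and linear speed of tongue below 0.01 m/s and angular speed of plate below 0.05 rad/s); the robot touches nothing.
It fails at once if the fingers push the tongue with more than 25 N (contact force between the fingers and tongue above 25 N).
It fails at once if the fingers push the base or its plate with more than 40 N (contact force between the fingers and base above 40 N).
It fails at once if a neighbouring box or the candle is moved more than 15 mm (distance of any of hoop_box, pearl_box, candle from where it was at the start of the episode above 0.015 m).
It also fails if it takes over 72 s, if anything falls off the work surface, if the arm or the gripper's body presses on something with over 40 N, if the wrist force passes 120 N, or if a joint passes its speed limit or range.

ROBOT

A 7-joint arm with a two-finger parallel gripper is mounted at the origin on the work surface. World frame = base frame: x ahead of the robot, y to its left, z up, the work surface at z = 0. Lengths are in m, angles in rad, forces in N, time in s.
With the tool pointing down it reaches from about 0.4 to 0.75 m from the base axis. Payload 19.5 kg.
Tool frame: the origin (TCP) lies at the very end of the fingers, on their centre line; the grasp point (between the pads) lies 19 mm behind it; z points along the fingers, y is the line along which they close (so a half turn about z gives the same grasp; the last joint's range is limited). The gripper opens to 85 mm and grips with 20 to 120 N. Pads are 22 mm wide; open, the fingers measure 114 mm over their backs; the gripper's body (76 mm by 85 mm) begins 54 mm behind the grasp point. The pads swing forward as they close: fully open they stand 13 mm farther back than shut.
Start: joints at [-1.183, 0.707, -0.028, 1.485, 0.022, 0.951, -0.075], TCP at [0.24, 0.523, 0.231] pointing down, gripper open.
Joint ranges: [-2.71, 2.71], [-0.32, 2.16], [-1.57, 1.52], [0, 2.45], [-1.46, 4.6], [0, 2.02], [-2.83, 2.83]. Speed limits (rad/s): [1.89, 1.89, 2.57, 2.57, 3.01, 3.01, 3.01].

INTERFACE

Orientations are given as a 3x3 rotation matrix whose columns are the frame's x, y, z axes.
In Python, from rig import env gives the robot as it stands.
- The arm moves only by the shell command python3 -m crank 'ROWS' [FORCE]. ROWS is JSON, a list of rows, each a list of 3 entries, a list of its own where there are three numbers: the shift along the tool's x, y, z in m, then the turn about the tool's z in degrees, then the closure, from -1 (fully open) to 1 (shut). In form: [[[dx, dy, dz], yaw, grip], ...]. A call has 1 to 12 rows; each row shifts and turns the commanded pose from where the row before left it, along the tool's axes as they then stand; what a row does not reach is not made up. A row lasts 1/8 s, in which the tool goes at most 62.5 mm and 10.7 degrees, less where a joint would pass 70% of its speed; a pose out of reach is approached as far as the arm can. A call with a gripper value outside its range is refused whole. The fingers move at their own pace and stop on an object; FORCE is the grip in N (left out, the last holds). Time passes only in rows, so rows that do not move let the fingers close. It gives the time, the measured TCP pose, the force, the opening and the grip force at its end, in the units of the state.
- env.observe(): the state, without advancing time (a new reading comes with each control period).
- env.grab_frame(name): name is "side" or "top" or "wrist"; returns the picture (400x640x3 uint8, red, green, blue); there is no depth.
- env.camera_params(name): a dict with "camera_matrix" (3x3 intrinsics, pixels), "xyz" and "attitude" of the camera in the world; the wrist camera has in their place "hand_eye" (4x4, takes a point from camera to tool coordinates, whose origin is the TCP and whose axes are the flange's). Camera axes: x right, y down, z forward; pixel columns grow to the right and rows downward; lengths in m; the calibration is good to about 2 mm. A picture is of the moment at which its call begins: read the wrist's pose just before it. camera_params takes no time and is no camera call.
- env.job_done(): hands the job in; it is judged then, once.
The state is a dict: "clock": time; "qpos": joint angles; "qvel": joint speeds; "tau": joint torques, N m; "tcp_pos": TCP position; "ee_rot": TCP orientation; "force": force on the tool from outside, world axes, zero at the start; "wrist_torque": the same for the moment, N m; "opening": opening from 0.0 (shut) to 1.0 (fully open); "grip_force": force on a finger pad.
Only numpy, scipy, OpenCV 4.12 (cv2) and the standard library are available. Lean on these libraries where they do the work, as an engineer would, in place of code of your own. Each camera call takes 0.05 s, during which the arm holds its last target. There are 200 camera calls.

## Working session

There is one attempt and no reset: what is moved stays moved. The work goes in short steps, Python scripts to look and compute and a shell command to move; the robot and the scene stay as the last step left them, time stands still between calls to the robot, and variables do not carry over. Pictures are saved under pics/ and viewed, at most 10 in all, crops included, and the job is handed in when it is done.

```bash
ls; mkdir -p pics; python3 - <<'E'
from rig import env
import cv2,numpy as np
print(env.observe())
for n in ["top","side"]:
    cv2.imwrite(f"pics/{n}0.png",env.grab_frame(n)[:,:,::-1]); print(n,env.camera_params(n))
print(env.camera_params("wrist"))
E
```

```text
pics
{'clock': 0.0, 'qpos': array([-1.18274122,  0.7070784 , -0.02765108,  1.48502591,  0.02201284,
        0.95088403, -0.07547581]), 'qvel': array([ 1.84987415e-03,  6.13259749e-04, -5.74677913e-05, -2.11737840e-05,
        9.03830252e-04,  1.36764331e-03,  1.00564995e-03]), 'tau': array([-7.10653985e-04, -8.83216524e+01,  1.23461556e+00, -2.36169380e+01,
        1.69410155e-02,  6.43485168e-03,  9.47253966e-06]), 'tcp_pos': array([0.23944843, 0.52247175, 0.23083494]), 'ee_rot': array([[-9.09092054e-01,  4.16595066e-01, -4.33737968e-04],
       [ 4.16595291e-01,  9.09091501e-01, -1.00327842e-03],
       [-2.36533392e-05, -1.09276564e-03, -9.99999403e-01]]), 'force': array([0.54689442, 0.24275416, 0.21589845]), 'wrist_torque': array([ 0.06265716, -0.05296371,  0.00636577]), 'grip_force': 0.0, 'opening': 0.9999609753705545}
top {'camera_matrix': array([[400.33350151,   0.        , 314.84814887],
       [  0.        , 400.33350151, 198.08971866],
       [  0.        ,   0.        ,   1.        ]]), 'xyz': array([ 0.34352312, -0.00431878,  1.09566759]), 'attitude': array([[-0.00495816,
[... 343 characters left out ...]
  0.86258105]), 'attitude': array([[ 0.93455154, -0.24873813,  0.25444599],
       [-0.35582656, -0.65517412,  0.66643405],
       [ 0.00093886, -0.7133556 , -0.70080161]])}
{'camera_matrix': array([[322.29945294,   0.        , 314.37688028],
       [  0.        , 322.29945294, 201.64742332],
       [  0.        ,   0.        ,   1.        ]]), 'hand_eye': array([[ 7.18301213e-05, -9.58360458e-01, -2.85561250e-01,
         7.25123613e-02],
       [ 9.99999851e-01,  2.23593591e-04, -4.98853207e-04,
        -2.07937262e-04],
       [ 5.41930853e-04, -2.85561171e-01,  9.58360331e-01,
        -1.41596000e-01],
       [ 0.00000000e+00,  0.00000000e+00,  0.00000000e+00,
         1.00000000e+00]])}
```

View pics/top0.png

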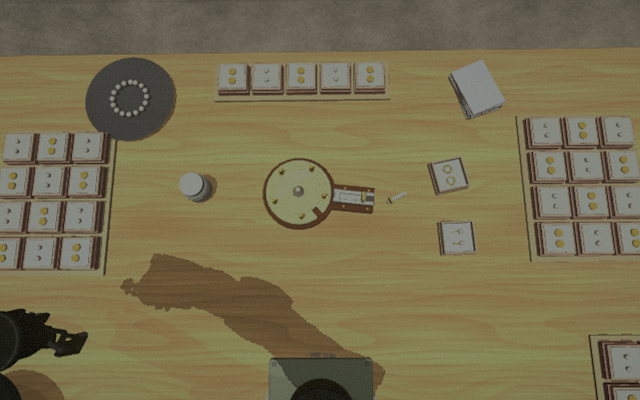

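View pics/side0.png

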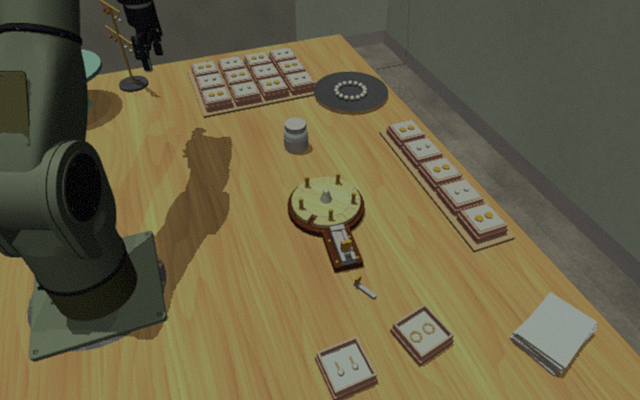

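The top view shows the plate centred near (299,192) with its arm going right to (375,200) and a dark notch near (318,212). The loose look-alike is at (397,198), the candle at (195,187) and the boxes at (449,176) and (458,238). I'll enlarge both views.

```bash
python3 - <<'E'
import cv2,numpy as np
a=cv2.imread("pics/top0.png")[150:235,255:415]; b=cv2.imread("pics/side0.png")[165:305,270:400]
a=cv2.resize(a,None,fx=5,fy=5,interpolation=cv2.INTER_CUBIC)
cv2.imwrite("pics/topc.png",np.clip(a*1.6,0,255).astype('uint8'))
b=cv2.resize(b,None,fx=4.2,fy=4.2,interpolation=cv2.INTER_CUBIC)
cv2.imwrite("pics/sidec.png",np.clip(b*1.6,0,255).astype('uint8'))
E
```

```text
(no output)
```

View pics/topc.png

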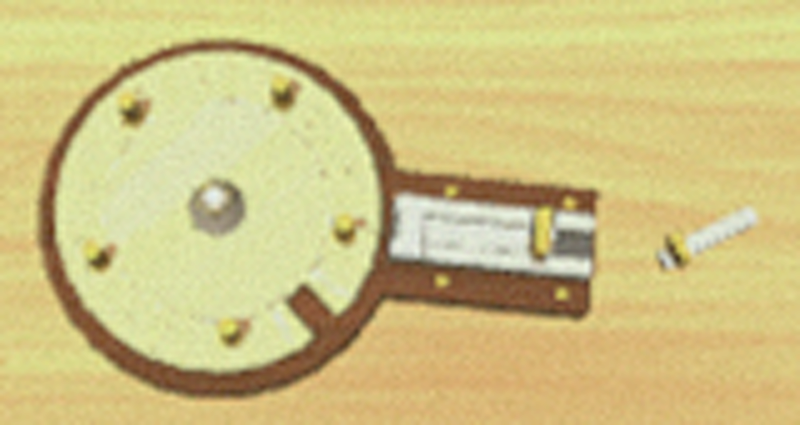

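The enlarged crop shows the cone top at (213,192), peg tops near (128,98), (280,82), (345,216), (230,318) and (95,243), and the notch mouth at about (320,338). The arm end corners are (598,192) and (588,318), and the tab is near (542,210). Now I'll fit poses to these.

```bash
cat >h.py <<'E'
import numpy as np
from scipy.optimize import least_squares
def proj(P,K,c,R):
    q=(np.atleast_2d(P)-c)@R; return (q[:,:2]/q[:,2:])*[K[0,0],K[1,1]]+[K[0,2],K[1,2]]
def wristcam(env,o):
    p=env.camera_params("wrist");H=np.array(p["hand_eye"]);R=o["ee_rot"]
    return p["camera_matrix"],o["tcp_pos"]+R@H[:3,3],R@H[:3,:3]
def rz(a): return np.array([[np.cos(a),-np.sin(a),0],[np.sin(a),np.cos(a),0],[0,0,1]])
def model(p):  # x,y,base yaw, plate rel yaw, tongue y
    x,y,b,t,ty=p;o=np.array([x,y,0])
    base=np.array([[0.035,-.205,.02],[-.035,-.205,.02],[0,ty-.030,.066],[0,0,.07]])@rz(b).T+o
    n=-np.pi/2
    pl=[[.07*np.cos(n+np.radians(k)),.07*np.sin(n+np.radians(k)),.068] for k in (36,108,180,252,324)]+[[0,-.088,.034]]
    return np.vstack([base,np.array(pl)@rz(b+t).T+o])
E
python3 - <<'E'
from h import *; from rig import env
p=env.camera_params("top");C=(p["camera_matrix"],p["xyz"],p["attitude"])
# order: arm corner +x, -x, tab, cone, pegs 36,108,180,252,324, notch
c=np.array([[598,192],[588,318],[542,208],[213,190],[345,216],[282,82],[130,98],[96,243],[230,319],[322,338]])
px=c/5+[254.6,149.6]
f=lambda q:(proj(model(q),*C)-px).ravel()
r=least_squares(f,[.5,0.05,0,-.7,-.14],loss='soft_l1',f_scale=.5)
print(r.x,np.degrees(r.x[2:4]));print(f(r.x).reshape(-1,2).round(1))
M=model(r.x);print(M.round(4))
for n,u in (("candle",(195,187)),("hoop",(449,176)),("pearl",(458,238))):
    d=C[2]@np.array([(u[0]-C[0][0,2])/C[0][0,0],(u[1]-C[0][1,2])/C[0][0,0],1]);print(n,C[1]+d*(.04-C[1][2])/d[2])
E
```

```text
[ 0.56624602  0.0587189  -0.12652914 -0.72416156 -0.1422469 ] [ -7.24958591 -41.49140091]
[[ 0.3 -0.2]
 [-0.2 -0.4]
 [-0.1  4.4]
 [ 0.4  0.1]
 [ 0.1  0.6]
 [ 0.2 -0.4]
 [-0.3 -0.5]
 [-0.7  0.2]
 [-0.6  0.7]
 [ 1.  -2.7]]
[[ 0.5751 -0.1491  0.02  ]
 [ 0.5057 -0.1402  0.02  ]
 [ 0.5445 -0.1122  0.066 ]
 [ 0.5662  0.0587  0.07  ]
 [ 0.5508 -0.0096  0.068 ]
 [ 0.6264  0.0229  0.068 ]
 [ 0.6189  0.1049  0.068 ]
 [ 0.5386  0.123   0.068 ]
 [ 0.4965  0.0523  0.068 ]
 [ 0.5001  0.0007  0.034 ]]
candle [0.57725107 0.33929832 0.04      ]
hoop [ 0.60141823 -0.34783952  0.04      ]
pearl [ 0.43437835 -0.3600645   0.04      ]
```

```bash
python3 -m crank '[[[-0.0426,-0.0293,0],0,1],[[-0.0426,-0.0293,0],0,1],[[-0.0426,-0.0293,0],0,1],[[-0.0426,-0.0293,0],0,1],[[-0.0426,-0.0293,0],0,1],[[-0.0426,-0.0293,0],0,1],[[-0.0426,-0.0293,0],0,1],[[-0.0426,-0.0293,0],0,1],[[-0.0426,-0.0293,0],0,1],[[-0.0426,-0.0293,0],0,1],[[-0.0426,-0.0293,0],0,1],[[-0.0426,-0.0293,0],0,1]]' 60
python3 -m crank '[[[0,0,0],-9,1],[[0,0,0],-8.8,1],[[0,0,0],0,1],[[0,0,0],0,1]]'
python3 - <<'E'
from rig import env
import cv2,numpy as np,pickle
o=env.observe();im=env.grab_frame("wrist")[:,:,::-1]
pickle.dump(o,open("w0.pkl","wb"));cv2.imwrite("pics/w0.png",im)
b=np.clip(cv2.resize(im,(800,500),interpolation=cv2.INTER_CUBIC)*1.5,0,255).astype('uint8')
cv2.imwrite("pics/w0b.png",b)
print(o["tcp_pos"],o["ee_rot"],o["force"])
E
```

```text
clock: 1.6
tcp_pos: [0.5584, -0.0116, 0.2312]
ee_rot: [[-0.909, 0.417, -0.0], [0.417, 0.909, 0.0], [0.0, -0.0, -1.0]]
force: [0.7, 0.3, 0.3]
opening: 0.002
grip_force: 0.0
clock: 2.1
tcp_pos: [0.5577, -0.0099, 0.2312]
ee_rot: [[-0.992, 0.122, -0.0], [0.122, 0.992, -0.0], [0.0, -0.0, -1.0]]
force: [0.0, -0.0, 0.4]
opening: -0.002
grip_force: 0.0
[ 0.557701   -0.00992812  0.23122481] [[-9.92486689e-01  1.22352385e-01 -2.57209267e-04]
 [ 1.22352419e-01  9.92486711e-01 -1.21532342e-04]
 [ 2.40407007e-04 -1.52089407e-04 -9.99999960e-01]] [ 0.04568431 -0.02840079  0.37474485]
```

View pics/w0b.png

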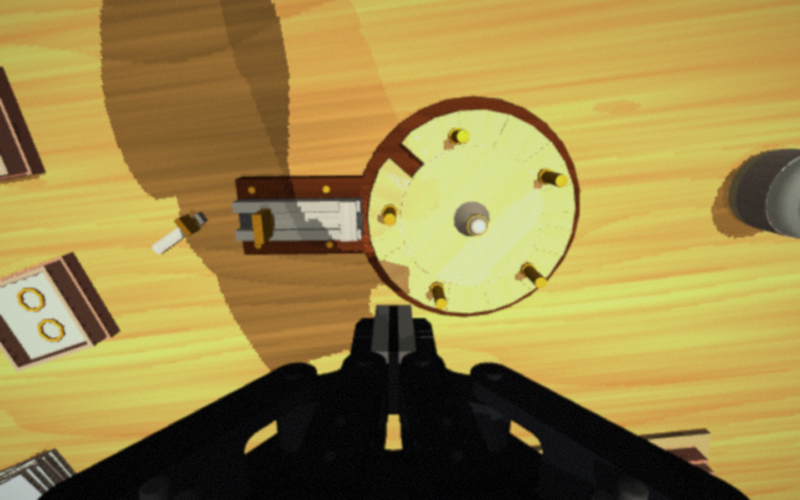

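The wrist view shows the channel and tab at the left (tab about (261,228)), the notch near (403,158), the cone top at (478,226) and the five pegs. I'll enlarge it for exact picks.

```bash
python3 - <<'E'
import cv2,numpy as np
im=cv2.imread("pics/w0.png")[70:260,184:474]
im=cv2.resize(im,None,fx=2.75,fy=2.75,interpolation=cv2.INTER_CUBIC)
cv2.imwrite("pics/w0c.png",np.clip(im*1.3,0,255).astype('uint8'))
E
```

```text
(no output)
```

View pics/w0c.png

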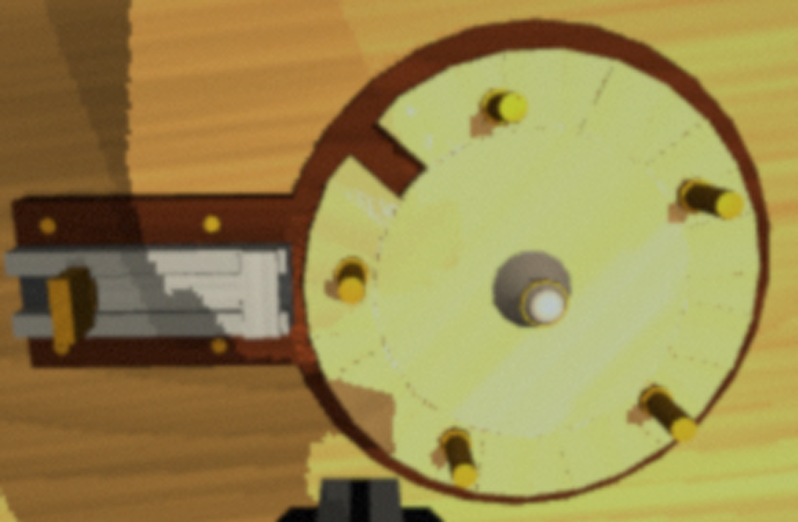

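Clear picks in this crop are the cone top (545,303), the peg tops at (352,290), (463,475), (683,430), (730,204) and (512,106), and the notch mouth at (362,139). The tab top is (62,312) and the arm corners are (15,200) and (33,366).

```bash
python3 - <<'E'
from h import *; from rig import env; import pickle
o=pickle.load(open("w0.pkl","rb"));W=wristcam(env,o)
p=env.camera_params("top");T=(p["camera_matrix"],p["xyz"],p["attitude"])
c=np.array([[33,366],[15,200],[62,312],[545,303],[352,290],[463,475],[683,430],[730,204],[512,106],[362,139]])
px=(c-.9)/2.75+[184,70]
ct=np.array([[598,192],[588,318],[545,228],[213,190],[345,216],[282,82],[130,98],[96,243],[230,319],[321,333]])/5+[254.6,149.6]
fw=lambda q:(proj(model(q),*W)-px).ravel()
ft=lambda q:(proj(model(q),*T)-ct).ravel()
for f in (fw,ft,lambda q:np.r_[fw(q),ft(q)]):
    r=least_squares(f,[.56,0.05,-.1,-.7,-.14],loss='soft_l1',f_scale=.5)
    print(r.x.round(4),np.degrees(r.x[2:4]),abs(f(r.x)).mean())
    if f is fw: print(fw(r.x).reshape(-1,2).round(1)); print(model(r.x).round(4))
E
```

```text
[ 0.5635  0.0559 -0.1104 -0.7293 -0.1421] [ -6.32316641 -41.78408612] 0.7759892672639985
[[-1.9  1.2]
 [-3.1 -0.3]
 [-0.  -0.1]
 [ 1.5  2. ]
 [-0.7  0. ]
 [ 0.3  0.3]
 [ 0.4 -0.1]
 [ 0.3  0.1]
 [ 0.4 -0.1]
 [-0.8 -1.7]]
[[ 0.5757 -0.1517  0.02  ]
 [ 0.5061 -0.144   0.02  ]
 [ 0.5445 -0.1152  0.066 ]
 [ 0.5635  0.0559  0.07  ]
 [ 0.5488 -0.0126  0.068 ]
 [ 0.6241  0.0207  0.068 ]
 [ 0.6156  0.1026  0.068 ]
 [ 0.5351  0.1199  0.068 ]
 [ 0.4939  0.0487  0.068 ]
 [ 0.498  -0.0029  0.034 ]]
[ 0.5662  0.0587 -0.1275 -0.7233 -0.1439] [ -7.30453576 -41.44344884] 0.45953141154620025
[ 0.5637  0.0565 -0.1121 -0.7277 -0.1426] [ -6.42187576 -41.6949047 ] 0.862620860006659
```

```bash
python3 -m crank '[[[0.0236,0.0258,0],0,1],[[0.0236,0.0258,0],0,1],[[0.0236,0.0258,0],0,1],[[0,0,0],8.4,1],[[0,0,0.045],0,1],[[0,0,0.045],0,1],[[0,0,0.045],0,1],[[0,0,0.03],0,1],[[0,0,0.02],0,1],[[0,0,0],0,1],[[0,0,0],0,1]]'
python3 -m crank '[[[-0.0001,-0.00366,0],-3,1],[[-0.0001,-0.00366,0],-3,1],[[-0.00002,-0.00183,0],-1.5,1],[[-0.00002,-0.00183,0],-1.5,1],[[-0.00002,-0.00183,0],-1.5,1],[[0,0,0],0,1],[[0,0,0],0,1]]'
```

```text
clock: 3.52
tcp_pos: [0.497, 0.0754, 0.0471]
ee_rot: [[-0.965, 0.263, 0.001], [0.263, 0.965, -0.0], [-0.001, 0.0, -1.0]]
force: [0.4, 0.6, 0.1]
opening: 0.001
grip_force: 0.0
clock: 4.4
tcp_pos: [0.4945, 0.0626, 0.0462]
ee_rot: [[-0.997, 0.083, -0.0], [0.083, 0.997, -0.0], [0.0, -0.0, -1.0]]
force: [0.5, 2.1, 0.5]
opening: 0.002
grip_force: 0.9
```

```bash
python3 -m crank '[[[-0.00004,-0.00244,0],-2,1],[[-0.00004,-0.00244,0],-2,1],[[-0.00004,-0.00244,0],-2,1],[[-0.00004,-0.00244,0],-2,1],[[-0.00004,-0.00244,0],-2,1],[[-0.00004,-0.00244,0],-2,1],[[-0.00004,-0.00244,0],-2,1],[[-0.00004,-0.00244,0],-2,1],[[-0.00004,-0.00244,0],-2,1],[[-0.00004,-0.00244,0],-2,1],[[-0.00004,-0.00244,0],-2,1],[[-0.00004,-0.00244,0],-2,1]]'
python3 -m crank '[[[-0.00004,-0.00244,0],-2,1],[[-0.00004,-0.00244,0],-2,1],[[-0.00004,-0.00244,0],-2,1],[[-0.00004,-0.00244,0],-2,1],[[-0.00004,-0.00244,0],-2,1],[[-0.00004,-0.00244,0],-2,1],[[0,0,0],0,1],[[0,0,0],0,1]]'
cat >look.py <<'E'
import sys
from h import *; from rig import env; import cv2,pickle
n=sys.argv[1];o=env.observe();im=env.grab_frame("wrist");pickle.dump(o,open(n+".pkl","wb"))
cv2.imwrite(f"pics/{n}.png",im[:,:,::-1])
b=cv2.resize(im[:,:,::-1],(800,500),interpolation=cv2.INTER_CUBIC)
cv2.imwrite(f"pics/{n}b.png",np.clip(b*1.5,0,255).astype('uint8'))
t=env.grab_frame("top")[:,:,::-1];cv2.imwrite(f"pics/{n}t.png",t)
print(o["tcp_pos"],o["force"])
E
python3 look.py w1
```

```text
clock: 5.9
tcp_pos: [0.498, 0.0336, 0.0463]
ee_rot: [[-0.943, -0.332, -0.0], [-0.332, 0.943, -0.0], [0.0, -0.0, -1.0]]
force: [-2.1, 3.3, 1.2]
opening: -0.002
grip_force: 1.9
clock: 6.9
tcp_pos: [0.5045, 0.0204, 0.0463]
ee_rot: [[-0.855, -0.519, 0.0], [-0.519, 0.855, -0.0], [-0.0, -0.0, -1.0]]
force: [-0.1, 0.8, 0.0]
opening: 0.001
grip_force: 0.0
[0.504521   0.0204157  0.04630017] [-0.11685124  0.80078328  0.04317476]
```

```bash
python3 -m crank '[[[0,0.008,0],0,1],[[0,0,-0.04],0,1],[[0,0,-0.064],0,1],[[0,0,0],9.5,1],[[0,0,0],9.5,1],[[0,0,0],9.5,1],[[0,0,0],9.5,1],[[-0.0301,-0.0314,0],0,1],[[-0.0301,-0.0314,0],0,1],[[0,0,0],0,1],[[0,0,0],0,1]]'; python3 look.py w2
```

```text
clock: 8.38
tcp_pos: [0.5522, -0.041, 0.1487]
ee_rot: [[-0.993, 0.117, -0.0], [0.117, 0.993, 0.0], [0.001, 0.0, -1.0]]
force: [-0.5, 0.5, -0.3]
opening: -0.003
grip_force: 0.0
[ 0.55217844 -0.04101318  0.14867389] [-0.50666809  0.52850484 -0.27486955]
```

View pics/w2b.png

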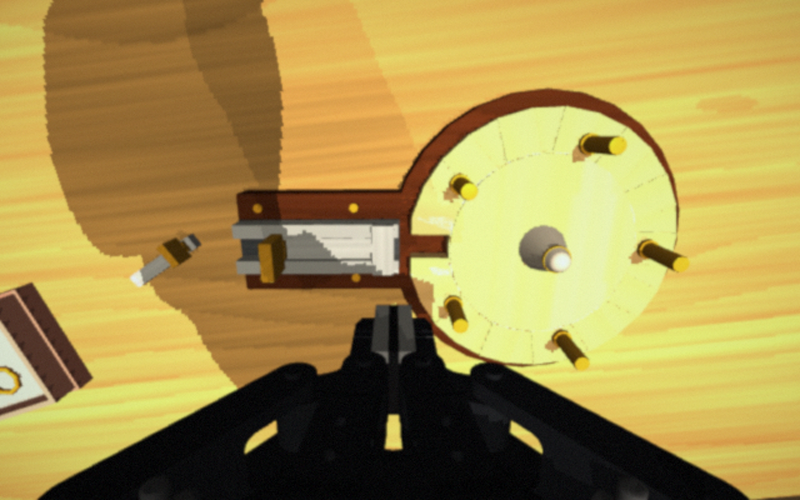

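The notch, near (428,246), now almost faces the channel, whose centre is near v=249. I'll enlarge it to measure the residual.

```bash
python3 - <<'E'
import cv2,numpy as np
im=cv2.imread("pics/w2.png")[145:245,180:380]
im=cv2.resize(im,None,fx=4,fy=4,interpolation=cv2.INTER_CUBIC)
cv2.imwrite("pics/w2c.png",np.clip(im*1.7,0,255).astype('uint8'))
E
```

```text
(no output)
```

View pics/w2c.png

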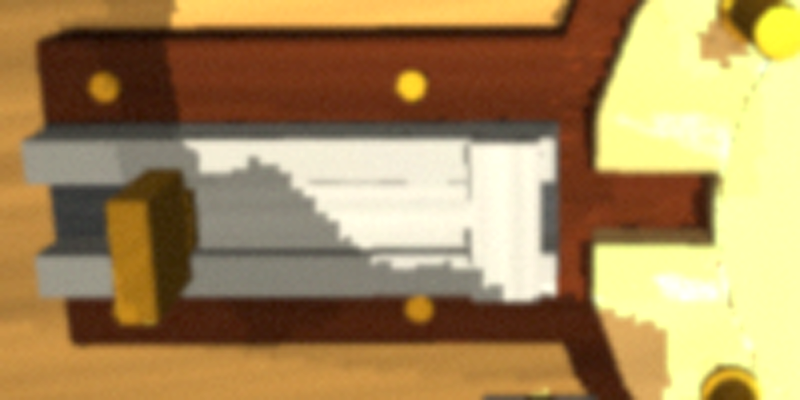

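In this crop the notch's top edges are at v=172 and 243, centre 207.5. The channel's inner edges are at about 183 and 252, centre 217.5. I'll convert this to mm.

```bash
python3 - <<'E'
from h import *; from rig import env; import pickle
o=pickle.load(open("w2.pkl","rb"));K,c,R=wristcam(env,o)
def w(u,v,z):
    p=(np.array([u,v])-1.5)/4+[180,145]
    d=R@np.array([(p[0]-K[0,2])/K[0,0],(p[1]-K[1,2])/K[1,1],1]);return (c+d*(z-c[2])/d[2])
a=w(80,218,.0365);b=w(550,217,.0365);s=w(510,219,.0405);ba=(w(594,172,.034)+w(594,243,.034))/2; nb=(w(712,176,.034)+w(712,243,.034))/2
e=(b-a)/np.linalg.norm((b-a)[:2]);n=np.array([e[1],-e[0],0])   # n = base +x
print("yaw",np.degrees(np.arctan2(-e[0],e[1])),"notch off +x",(ba-a)@n*1e3,(nb-a)@n*1e3,"strap",(s-a)@n*1e3,"widths",np.linalg.norm(w(594,172,.034)-w(594,243,.034)),np.linalg.norm(w(550,183,.0365)-w(550,252,.0365)))
print("channel width left",np.linalg.norm(w(80,183,.0365)-w(80,253,.0365)),ba,a,b)
# tab
t=(w(130,202,.066)+w(137,325,.066))/2;print("tab",t,(t-ba)@e)
C=ba+.088*e;print("centre est",C)
print("arm edges",(w(45,38,.02)-a)@n,(w(70,343,.02)-a)@n)
# pegs in 800x500 picture
def w8(u,v,z):
    p=np.array([u,v])/1.25*4-[720,580]; return w(p[0]+1.5,p[1]+1.5,z)
P=[w8(*p,.068)[:2] for p in ((460,318),(577,359),(680,263),(619,146),(468,188))]
f=lambda q:np.concatenate([q[:2]+.07*np.array([np.cos(q[2]+np.radians(k)),np.sin(q[2]+np.radians(k))])-p for k,p in zip((36,108,180,252,324),P)])
r=least_squares(f,[.56,.05,-1.6]);print(r.x,"plate yaw",np.degrees(r.x[2])+90,abs(r.fun).max(),(np.r_[r.x[:2],0]-a)@n)
E
```

```text
yaw -6.559606905491357 notch off +x -1.238733709319083 -0.762588205072837 strap -0.7497255702995608 widths 0.015219906513285874 0.014713360910951562
channel width left 0.015007699775983971 [ 0.55276441 -0.02999422  0.034     ] [ 0.54195269 -0.13486125  0.0365    ] [ 0.55295513 -0.03917926  0.0365    ]
tab [ 0.54457971 -0.1151889   0.066     ] -0.08557194829369225
centre est [0.56281725 0.05742969 0.034     ]
arm edges -0.03451837917713397 0.033973746064484264
[ 0.5614226   0.05503303 -1.72186495] plate yaw -8.655594663690849 0.002270759211623008 -0.0023504648021740633
```

```bash
python3 -m crank '[[[-0.0006,-0.049,0],0,1],[[-0.0006,-0.049,0],0,1],[[0,0,0],0,1],[[0,0,0.045],0,1],[[0,0,0.035],0,1],[[0,0,0.0227],0,1],[[0,0,0],0,1],[[0,0,0],0,1]]'
python3 -m crank '[[[0,0.003,0],0,1],[[0,0.003,0],0,1],[[0,0.002,0],0,1],[[0,0.002,0],0,1],[[0,0.002,0],0,1],[[0,0.002,0],0,1],[[0,0.002,0],0,1],[[0,0,0],0,1]]'
python3 -m crank '[[[0,0.0025,0],0,1],[[0,0.0025,0],0,1],[[0,0.0025,0],0,1],[[0,0.0025,0],0,1],[[0,0.002,0],0,1],[[0,0,0],0,1]]'
```

```text
clock: 9.48
tcp_pos: [0.5428, -0.1388, 0.0472]
ee_rot: [[-0.993, 0.116, 0.001], [0.116, 0.993, -0.0], [-0.001, 0.0, -1.0]]
force: [-0.6, -0.2, 0.7]
opening: -0.002
grip_force: 0.0
clock: 10.48
tcp_pos: [0.5442, -0.1232, 0.0461]
ee_rot: [[-0.993, 0.117, -0.0], [0.117, 0.993, 0.0], [0.0, 0.0, -1.0]]
force: [1.3, 0.1, -0.0]
opening: -0.002
grip_force: 0.0
clock: 11.22
tcp_pos: [0.5456, -0.1114, 0.0461]
ee_rot: [[-0.993, 0.117, -0.0], [0.117, 0.993, 0.0], [0.0, 0.0, -1.0]]
force: [-0.4, 0.3, 0.4]
opening: 0.002
grip_force: 0.0
```

```bash
python3 -m crank '[[[0,0.0015,0],0,1],[[0,0.0015,0],0,1],[[0,0.0015,0],0,1],[[0,0.0015,0],0,1],[[0,0,0],0,1]]'
python3 -m crank '[[[0,0.0015,0],0,1],[[0,0.0015,0],0,1],[[0,0.0015,0],0,1],[[0,0.0015,0],0,1],[[0,0,0],0,1]]'
```

```text
clock: 11.85
tcp_pos: [0.5463, -0.1054, 0.0461]
ee_rot: [[-0.993, 0.117, 0.0], [0.117, 0.993, 0.0], [-0.0, 0.0, -1.0]]
force: [0.3, -0.6, 0.1]
opening: -0.003
grip_force: 0.0
clock: 12.48
tcp_pos: [0.547, -0.0995, 0.0461]
ee_rot: [[-0.993, 0.117, -0.0], [0.117, 0.993, 0.0], [0.0, 0.0, -1.0]]
force: [0.3, -0.5, 0.3]
opening: -0.003
grip_force: 0.1
```

```bash
python3 -m crank '[[[0,0.0015,0],0,1],[[0,0.0015,0],0,1],[[0,0.0015,0],0,1],[[0,0.0015,0],0,1],[[0,0,0],0,1]]'
python3 -m crank '[[[0,0.001,0],0,1],[[0,0.001,0],0,1],[[0,0.001,0],0,1],[[0,0,0],0,1]]'
```

```text
clock: 13.1
tcp_pos: [0.5477, -0.0936, 0.0461]
ee_rot: [[-0.993, 0.117, -0.0], [0.117, 0.993, 0.0], [0.0, -0.0, -1.0]]
force: [0.1, -0.6, 0.1]
opening: 0.002
grip_force: 0.3
clock: 13.6
tcp_pos: [0.5479, -0.0918, 0.0462]
ee_rot: [[-0.993, 0.118, -0.0], [0.118, 0.993, -0.001], [0.0, -0.002, -1.0]]
force: [-1.2, -8.3, 3.5]
opening: -0.002
grip_force: 4.0
```

```bash
python3 -m crank '[[[0,0.0004,0],0,1],[[0,0,0],0,1],[[0,0,0],0,1]]'; python3 look.py w3; python3 - <<'E'
import cv2,numpy as np
a=cv2.imread("pics/w3.png");b=cv2.imread("pics/w3t.png")[165:225,285:405]
b=cv2.resize(b,(640,320),interpolation=cv2.INTER_CUBIC)
c=cv2.resize(a[60:260,150:550],(560,280),interpolation=cv2.INTER_CUBIC)
c=cv2.copyMakeBorder(c,0,0,0,80,0)
cv2.imwrite("pics/w3c.png",np.clip(np.vstack([b,c])*1.6,0,255).astype('uint8')[:600])
E
```

```text
clock: 13.98
tcp_pos: [0.5479, -0.0917, 0.0462]
ee_rot: [[-0.993, 0.118, -0.0], [0.118, 0.993, -0.002], [0.0, -0.002, -1.0]]
force: [-1.4, -9.7, 2.8]
opening: -0.004
grip_force: 4.8
[ 0.54789205 -0.09172818  0.04621743] [-1.35818119 -9.72120431  2.84367497]
```

View pics/w3c.png

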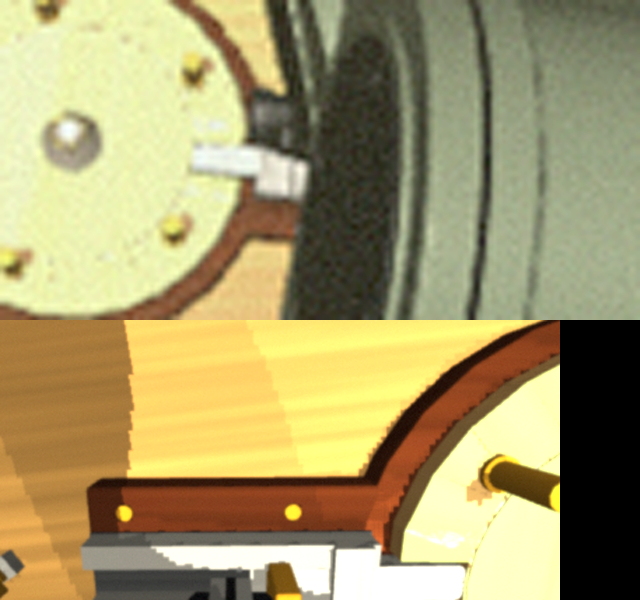

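The tongue fills the notch right to its bottom: in the top crop it spans (190,158) to (255,158) with no brown gap. It was pressed home at about 9.7 N. Next I'll back off and go round to peg 324.

```bash
python3 -m crank '[[[0,-0.004,0],0,1],[[0,-0.008,0],0,1],[[0,0,-0.04],0,1],[[0,0,-0.04],0,1],[[0.0204,0.0415,0],0,1],[[0.0204,0.0415,0],0,1],[[0.0204,0.0415,0],0,1],[[0,0,0],-9.5,1],[[0,0,0],-9.5,1],[[0,0,0],-9.5,1],[[0,0,0],-9.5,1],[[0,0,0],0,1]]'
```

```text
clock: 15.58
tcp_pos: [0.5005, 0.0282, 0.126]
ee_rot: [[-0.855, -0.518, -0.0], [-0.518, 0.855, 0.0], [-0.0, 0.0, -1.0]]
force: [0.1, 0.6, -0.6]
opening: -0.001
grip_force: 0.0
```

```bash
python3 -m crank '[[[0,0,0.04],0,1],[[0,0,0.03],0,1],[[0,0,0.009],0,1],[[0,0,0],0,1],[[0,-0.003,0],0,1],[[0,-0.003,0],0,1],[[0,-0.001,0],0,1],[[0,-0.001,0],0,1],[[0,0,0],0,1]]'
python3 -m crank '[[[0,-0.0008,0],0,1],[[0,-0.0007,0],0,1],[[0,0,0],0,1]]'
```

```text
clock: 16.7
tcp_pos: [0.5047, 0.0217, 0.0472]
ee_rot: [[-0.855, -0.519, 0.0], [-0.519, 0.855, -0.0], [0.0, -0.0, -1.0]]
force: [0.1, 0.1, 0.9]
opening: -0.0
grip_force: 0.0
clock: 17.08
tcp_pos: [0.5053, 0.0206, 0.0471]
ee_rot: [[-0.855, -0.519, -0.0], [-0.519, 0.855, 0.0], [0.0, 0.0, -1.0]]
force: [-1.9, 2.7, 0.5]
opening: 0.001
grip_force: 1.1
```

```bash
python3 -m crank '[[[0,-0.0007,0],0,1],[[0,-0.0005,0],0,1],[[0,0,0],0,1]]'
```

```text
clock: 17.45
tcp_pos: [0.5062, 0.0196, 0.0471]
ee_rot: [[-0.855, -0.519, 0.0], [-0.519, 0.855, 0.0], [-0.0, 0.0, -1.0]]
force: [-0.9, 4.2, 0.2]
opening: -0.003
grip_force: 2.0
```

```bash
python3 -m crank '[[[0,-0.0006,0],0,1],[[0,-0.0005,0],0,1],[[0,0,0],0,1]]'
```

```text
clock: 17.82
tcp_pos: [0.5068, 0.0188, 0.0471]
ee_rot: [[-0.855, -0.519, 0.0], [-0.519, 0.855, 0.001], [-0.001, 0.0, -1.0]]
force: [0.1, 4.8, -0.3]
opening: 0.0
grip_force: 2.3
```

```bash
python3 -m crank '[[[0,-0.0006,0],0,1],[[0,0,0],0,1]]'
```

```text
clock: 18.08
tcp_pos: [0.5072, 0.0184, 0.0471]
ee_rot: [[-0.855, -0.519, 0.001], [-0.519, 0.855, 0.001], [-0.001, 0.0, -1.0]]
force: [0.3, 6.4, -1.6]
opening: 0.003
grip_force: 2.6
```

```bash
python3 -m crank '[[[0,-0.0006,0],0,1],[[0,0,0],0,1]]'; python3 -m crank '[[[0,-0.0004,0],0,1],[[0,0,0],0,1]]'
```

```text
clock: 18.32
tcp_pos: [0.5073, 0.0183, 0.0471]
ee_rot: [[-0.854, -0.52, 0.0], [-0.52, 0.854, 0.001], [-0.001, 0.001, -1.0]]
force: [-0.8, 9.5, -0.6]
opening: -0.003
grip_force: 3.9
clock: 18.58
tcp_pos: [0.5074, 0.0182, 0.0471]
ee_rot: [[-0.854, -0.52, 0.0], [-0.52, 0.854, 0.001], [-0.001, 0.001, -1.0]]
force: [-1.7, 11.1, -1.3]
opening: 0.002
grip_force: 4.9
```

```bash
python3 -m crank '[[[0,-0.0002,0],0,1],[[0,0,0],0,1],[[0,0,0],0,1],[[0,0,0],0,1],[[0,0,0],0,1]]'; python3 -m crank '[[[0,0.002,0],0,1],[[0,0.006,0],0,1],[[0,0.004,0],0,1],[[0,0,-0.04],0,1],[[0,0,-0.06],0,1],[[0.05,0.02,0],0,1],[[0.05,0.02,0],0,1],[[0,0,0],0,1]]'; python3 look.py w4; python3 - <<'E'
import cv2,numpy as np
b=cv2.imread("pics/w4t.png")[150:230,255:415]
cv2.imwrite("pics/w4c.png",np.clip(cv2.resize(b,(800,400),interpolation=cv2.INTER_CUBIC)*1.6,0,255).astype('uint8'))
E
```

```text
clock: 19.2
tcp_pos: [0.5074, 0.0181, 0.0471]
ee_rot: [[-0.854, -0.52, -0.0], [-0.52, 0.854, 0.002], [-0.001, 0.001, -1.0]]
force: [-3.9, 11.1, -0.2]
opening: -0.002
grip_force: 5.5
clock: 20.2
tcp_pos: [0.3919, 0.0086, 0.1476]
ee_rot: [[-0.855, -0.519, -0.003], [-0.519, 0.855, -0.002], [0.003, -0.0, -1.0]]
force: [2.1, 0.4, 0.2]
opening: 0.003
grip_force: 0.0
[0.39186166 0.00862462 0.14757686] [2.10321949 0.39527588 0.17244534]
```

View pics/w4c.png

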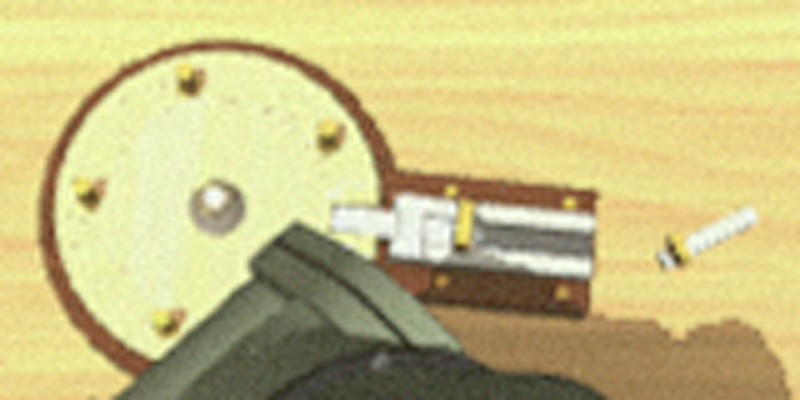

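The tongue is still home: its nose at (332,217) is at the notch bottom and the tab is at (465,225). The lock held about 11 N for over 0.6 s, so I'll hand in.

```bash
python3 -c "
from rig import env
print(env.job_done())"
```

```text
the job is handed in; nothing more can be done
None
```

I turned the plate until its notch faced the tongue, pressed the tongue home at about 10 N, and tested the lock at about 11 N for over half a second. It held, and I handed the job in at about 20 s with the robot clear and the boxes and candle not approached; no verdict was returned.

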